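Sweep the loose clock parts off the bench board into the tray

ROBOT

A 6-joint arm with a two-finger parallel gripper is mounted at the origin on the work surface. World frame = base frame: x ahead of the robot, y to its left, z up, the work surface at z = 0. Lengths are in mm, angles in rad, forces in N, time in s.
With the tool pointing down it reaches from about 350 to 725 mm from the base axis. Payload 6 kg.
Tool frame: the origin (TCP) lies midway between the tips of the shut fingers; the grasp point (between the pads) lies 19 mm behind it; z points along the fingers, y is the line along which they close (so a half turn about z gives the same grasp; the last joint's range is limited). The gripper opens to 85 mm and grips with 20 to 120 N. Pads are 22 mm wide; open, the fingers measure 114 mm over their backs; the gripper's body (76 mm by 85 mm) begins 54 mm behind the grasp point. The pads swing forward as they close: fully open they stand 13 mm farther back than shut.
Start: joints at [0.334, 0.04, 0.085, 0, -1.615, -0.334], TCP at [599.978, 0.018, 231.261] pointing down, gripper open.
Joint ranges: [-2.56, 2.56], [-1.29, 2.01], [-1.08, 1.49], [-3.29, 1.98], [-2.81, -0.18], [-2.99, 2.99]. Speed limits (rad/s): [2.57, 2.57, 3.01, 3.14, 3.14, 3.14].

INTERFACE

Orientations are given as a 3x3 rotation matrix whose columns are the frame's x, y, z axes.
In Python, from station import manip, viewer gives the robot as it stands.
- The arm moves only by the tool step_arm, never from a script. Its argument "commands" is a list of rows, each a list of 4 numbers: the shift along the tool's x, y, z each as a share of 0.1 m, from -1 to 1, then the turn about the tool's z as a share of 2 pi rad, from -1 to 1. A call has 1 to 8 rows; each row is the pose to reach, as a shift and turn from the pose commanded when the call began, along the tool's axes at that moment, turning the shorter way round; what a row does not reach only later rows make up. A row lasts 1/8 s, in which the tool goes at most 62.5 mm and 10.7 degrees, less where a joint would pass 70% of its speed; a pose out of reach is approached as far as the arm can. A call with a number of a shift or a turn outside -1 to 1 is refused whole. A call with a gripper value outside its range is refused whole. "jaw" is the opening, from 0 (shut) to 1 (fully open), set as the call begins (left out, the last holds). The fingers move at their own pace and stop on an object; "grip_force" is the grip in N (left out, the last holds). Time passes only in rows, so rows that repeat a pose let the fingers close. It gives the time, the measured TCP pose, the force, the opening and the grip force at its end, in the units of the state.
- manip.sense(): the state, without advancing time (a new reading comes with each control period).
- viewer.capture(name): name is "scene" or "side" or "wrist"; returns a dict with "pixels" (384x512x3 uint8, red, green, blue), "K" (3x3 intrinsics, pixels), "world_to_cam" (4x4, takes a point from world to camera coordinates); the wrist camera has in their place "mount" (4x4, takes a point from camera to tool coordinates, whose origin is the TCP and whose axes are the flange's). Camera axes: x right, y down, z forward; pixel columns grow to the right and rows downward; lengths in mm; the calibration is good to about 2 mm. A picture is of the moment at which its call begins: read the wrist's pose just before it. There is no depth.
- manip.close_job(): hands the job in; it is judged then, once.
The state is a dict: "clock": time; "joint_pos": joint angles; "dq": joint speeds; "effort": joint torques, N m; "tcp_pos": TCP position; "ee_rot": TCP orientation; "wrist_force": force on the tool from outside, world axes, zero at the start; "wrist_torque": the same for the moment, N m; "gripper_width": opening from 0.0 (shut) to 1.0 (fully open); "gripper_force": force on a finger pad.
Only numpy, scipy, OpenCV 4.12 (cv2) and the standard library are available. Lean on these libraries where they do the work, as an engineer would, in place of code of your own. Each camera call takes 0.05 s, during which the arm holds its last target. There are 200 camera calls.

TASK

Clear the watchmaker's green board: with your fingertips, gently sweep the three loose brass parts (the big gear wheel, the small gear wheel and the plain collar) across the board and over its edge, so that all three drop into the open metal tray that stands against one side of it. Only push the parts along: do not pinch them, press down on them or lift them. Leave the watch, the oil bottle and the loupe where they are.

Things in the scene. Friction and masses are not known exactly. Their poses are not given: they have to be found in the camera images.
- board: Fixed raised bench board (a solid block) with a green top, 320 mm along its x, 220 mm along its y, 45 mm thick, no rim. Origin: centre of its underside, at bench height, z up; its top is 45 mm above the origin. The tray stands against one of its two long edges (local y = +110 mm or -110 mm) and the closed case against the other.
- tray: Fixed open-topped aluminium tray, empty, 200 mm along its x, 100 mm along its y, 45 mm high (rim level with the board's top), walls and floor 3 mm. Origin: centre of its underside. Its x is parallel to the board's x; one long wall stands 1 mm from the board's edge, so its centre is 161 mm from the board's centre line, at the +y or the -y side, and up to 25 mm along the board's x from the middle.
- case: Fixed closed wooden case of the same outer size as the tray (200 x 100 x 45 mm), against the other long edge of the board: nothing belongs on it. Origin: centre of its underside.
- big_gear: Loose brass gear wheel lying flat on the board, diameter 38 mm, 7 mm thick, with a central hub 11 mm wide rising 5 mm higher; about 50 g. Origin: centre of its underside, z up.
- small_gear: Loose brass gear wheel lying flat on the board, diameter 29 mm, 7 mm thick, with a central hub 9 mm wide rising 5 mm higher; about 30 g. Origin: centre of its underside, z up.
- collar: Loose plain brass collar (ring) lying flat on the board, outer diameter 25 mm, bore 12 mm, 10 mm high; about 30 g. Origin: centre of its underside, z up.
- watch: Round steel watch case with a white dial, lying on the board near one of its short ends, diameter 40 mm, 9 mm high, about 90 g. To be left alone. Origin: centre of its underside.
- bottle: Small amber oil bottle standing on the board near the other short end, diameter 32 mm, 45 mm high, about 50 g. To be left alone. Origin: centre of its underside.
- loupe: Black watchmaker's eyeglass (loupe) standing on the bench beyond the tray or case at the board's -y side, 15 to 35 mm clear of it, wide end down, diameter 38 mm, 30 mm high, about 40 g. To be left alone. Origin: centre of its underside.

How it is judged:
By the outcome, as a careful person would: the job done as asked, in the order asked, and still so for the second after the job is handed in, with the robot touching nothing.
It also fails if it takes over 64 s, if anything falls off the work surface, if the arm or the gripper's body presses on something with over 40 N, if the wrist force passes 120 N, or if a joint passes its speed limit or range.

## Working session

There is one attempt and no reset: what is moved stays moved. The work goes in short steps, Python scripts to look and compute and a tool call to move; the robot and the scene stay as the last step left them, time stands still between calls to the robot, and variables do not carry over. Pictures are saved under pics/ and viewed, at most 10 in all, crops included, and the job is handed in when it is done.

Besides the shell and the picture viewer there is one more tool, called after "Emit:" as name(argument=value, ...), one argument or row to a line, values as JSON. step_arm: Moves the arm, as the interface text tells. Its arguments: {"type":"object","properties":{"commands":{"type":"array"},"jaw":{"type":"number"},"grip_force":{"type":"number"}},"required":["commands"]}

```bash
mkdir -p pics; cat > h.py <<'E'
from station import manip, viewer
import numpy as np, cv2
def cap(n,f):
    c=viewer.capture(n); cv2.imwrite('pics/'+f,cv2.cvtColor(cv2.resize(c['pixels'],None,fx=1.5,fy=1.5,interpolation=cv2.INTER_CUBIC),cv2.COLOR_RGB2BGR))
    np.savez('pics/'+f+'.npz',**{k:v for k,v in c.items() if k!='pixels'}); return c
def ray(f,u,v,z,s=1.5):
    d=np.load('pics/'+f+'.npz'); K=d['K']; W=d['world_to_cam']; R=W[:3,:3]; t=W[:3,3]
    o=-R.T@t; r=R.T@np.linalg.inv(K)@[u/s,v/s,1]; return (o+r*(z-o[2])/r[2]).round(1)
E
python3 -c "
from h import *
s=manip.sense();print(s['clock'],s['tcp_pos'],s['ee_rot'])
for n in ['scene','side']:
    c=cap(n,n+'1.png');print(c['world_to_cam'],c['K'])
"
```

```text
0.0 [5.99664161e+02 1.06500897e-01 2.30229568e+02] [[ 2.82875399e-05 -9.99998274e-01 -1.85788668e-03]
 [-9.99999994e-01 -2.80985195e-05 -1.01765491e-04]
 [ 1.01713112e-04  1.85788955e-03 -9.99998269e-01]]
[[ 2.94561039e-01  9.55490402e-01 -1.64889394e-02 -1.54258772e+02]
 [ 6.86211072e-01 -2.23492547e-01 -6.92217773e-01 -3.56239547e+02]
 [-6.65092594e-01  1.92585494e-01 -7.21500291e-01  1.14889920e+03]
 [ 0.00000000e+00  0.00000000e+00  0.00000000e+00  1.00000000e+00]] [[393.69289873   0.         263.71435627]
 [  0.         393.69289873 189.50774647]
 [  0.           0.           1.        ]]
[[ 9.34953755e-01 -3.54375307e-01  1.67217518e-02 -5.48898617e+02]
 [-2.07734002e-01 -5.85058926e-01 -7.83934077e-01  1.64950037e+02]
 [ 2.87590090e-01  7.29468433e-01 -6.20618841e-01  5.52663183e+02]
 [ 0.00000000e+00  0.00000000e+00  0.00000000e+00  1.00000000e+00]] [[398.05845967   0.         254.77714805]
 [  0.         398.05845967 195.66767081]
 [  0.           0.           1.        ]]
```

View pics/scene1.png

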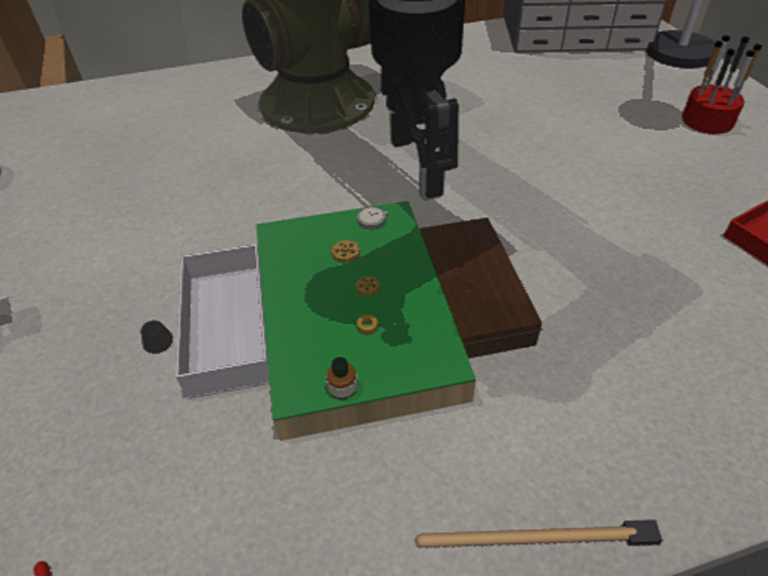

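View pics/side1.png

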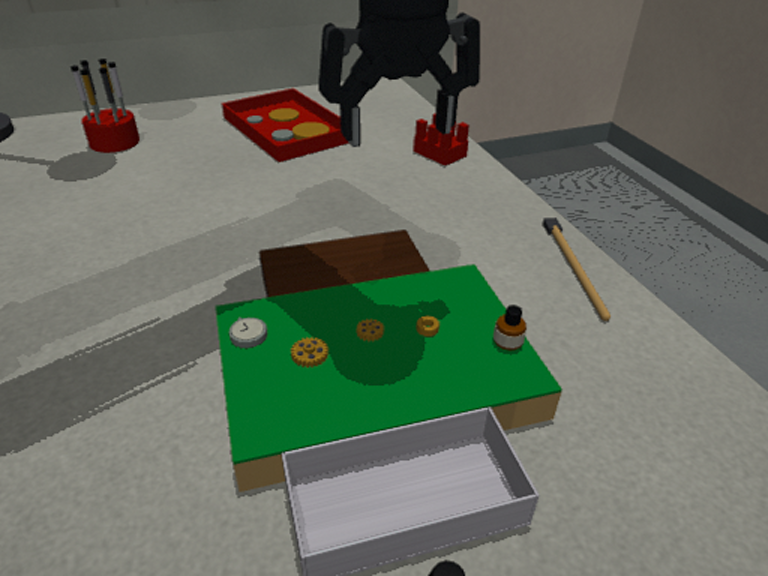

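Scene and side views: the tray is on the -y side. Gears and collar form a row down the middle: scene pixels big (346,250), small (368,285), collar (367,324). Watch is at (371,217), bottle at (341,385) and loupe at (156,337).

```bash
python3 -c "
from h import *
P={'c1':(45,257,224,236,461),'c2':(45,408,203,217,305),'c3':(45,474,380,475,266),'c4':(45,273,418,560,391),
'big':(52,346,249,309,350),'small':(52,368,284,370,328),'collar':(55,367,322,428,324),'watch':(54,371,215,248,330),'bottlebase':(45,342,389,509,344),
't_inner0':(45,257,247,285,455),'t_out0':(45,183,257,302,552),'t_out1':(45,181,376,536,495),'t_in1':(45,267,362,489,411)}
for k,(z,a,b,c,d) in P.items(): print(k,ray('scene1.png',a,b,z)[:2],ray('side1.png',c,d,z)[:2])
print('loupe',ray('scene1.png',155,325,30))
B=np.array([(ray('scene1.png',*P[k][1:3],45)+ray('side1.png',*P[k][3:],45))[:2]/2 for k in('c1','c2','c3','c4')]);print(B,B.mean(0))
q=np.array([[-160,-110],[-160,110],[160,110],[160,-110.]]);Bc=B-B.mean(0)
H=q.T@Bc;th=np.arctan2(H[0,1]-H[1,0],H[0,0]+H[1,1]);c=B.mean(0);print('th',th)
R=np.array([[np.cos(th),-np.sin(th)],[np.sin(th),np.cos(th)]]);print('res',B-c-q@R.T)
for k,(z,a,b,cc,d) in P.items(): print(k,(R.T@((ray('scene1.png',a,b,z)[:2]+ray('side1.png',cc,d,z)[:2])/2-c)).round(1))
"
```

```text
c1 [ 389.3 -160.8] [ 388.7 -164.2]
c2 [411.1  54.3] [405.5  55.2]
c3 [724.7  27.7] [720.4  24.9]
c4 [ 705.1 -187.9] [ 700.9 -191. ]
big [485.8 -55.7] [483.  -58.9]
small [556.5 -45. ] [553.9 -48.1]
collar [618.  -62.9] [614.1 -66.3]
watch [431.1  -6.3] [429.7  -9.4]
bottlebase [ 692.3 -111.4] [ 687.8 -114.9]
t_inner0 [ 437.1 -167.4] [ 429.9 -172.6]
t_out0 [ 426.  -263.8] [ 421.2 -263.6]
t_out1 [ 621.6 -276.5] [ 615.6 -282.8]
t_in1 [ 631.7 -183.1] [ 622.6 -189.6]
loupe [ 522.1 -306.4   30. ]
[[ 389.   -162.5 ]
 [ 408.3    54.75]
 [ 722.55   26.3 ]
 [ 703.   -189.45]] [555.7125 -67.725 ]
th -0.0884456665207207
res [[ 2.37844082  0.66217165]
 [ 2.24575313 -1.22789919]
 [-2.25344082 -1.41217165]
 [-2.37075313  1.97789919]]
c1 [-157.7 -109.1]
c2 [-157.7  109. ]
c3 [157.9 108.4]
c4 [ 157.5 -108.2]
big [-72.    4.1]
small [-2.4 21. ]
collar [59.8  8.4]
watch [-130.1   48.6]
bottlebase [137.8 -33.4]
t_inner0 [-112.7 -112.7]
t_out0 [-114.3 -206.9]
t_out1 [  81.4 -205.5]
t_in1 [  81.6 -111.9]
```

Emit:
step_arm(
  commands=[
    [0.28,-0.2,0.5,0.014],
    [0.28,-0.2,0.9,0.014],
    [0.28,-0.2,1.0,0.014],
    [0.28,-0.2,1.0,0.014],
    [0.28,-0.2,1.0,0.014],
    [0.28,-0.2,1.0,0.014],
  ],
  jaw=0.15,
)

```text
clock: 0.85
tcp_pos: [620.7, -27.7, 133.3]
ee_rot: [[-0.087, -0.996, 0.003], [-0.996, 0.087, 0.0], [-0.001, -0.003, -1.0]]
wrist_force: [0.4, 0.4, -0.5]
gripper_width: 0.151
gripper_force: 0.0
```

```bash
python3 -c "
from h import *
s=manip.sense();print(s['clock'],s['tcp_pos'],s['ee_rot'],s['gripper_width'],s['wrist_force'])
cap('side','side2.png')
"
```

```text
0.85 [620.72186716 -27.65245837 133.28546854] [[-8.74048961e-02 -9.96168602e-01  2.91566964e-03]
 [-9.96172601e-01  8.74066448e-02  4.77558843e-04]
 [-7.30578026e-04 -2.86276923e-03 -9.99995635e-01]] 0.1514278339390876 [ 0.41422298  0.44708478 -0.45477308]
```

View pics/side2.png

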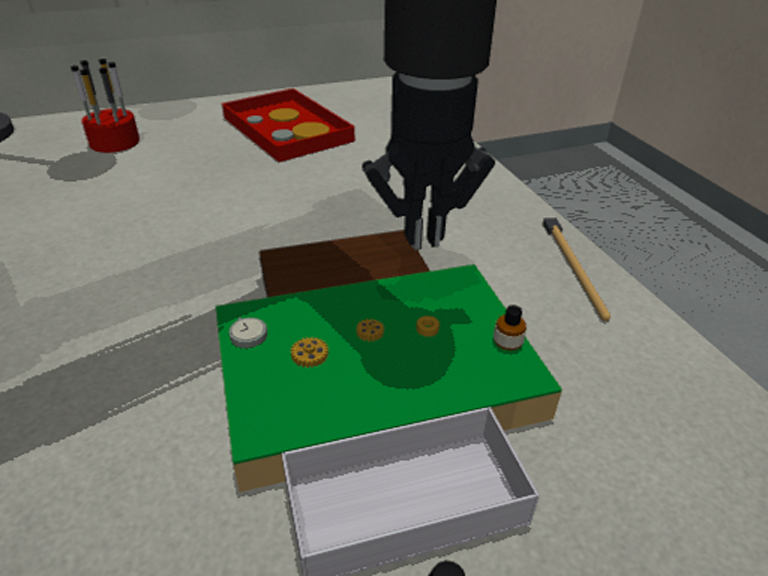

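The fingers show at about (427,240), hovering behind the collar at (428,324), and nothing has moved. I'll lower now.

Emit:
step_arm(
  commands=[
    [0,0.01,0.4,0],
    [0,0.01,0.76,0],
    [0,0.01,0.8,0],
    [0,0.01,0.8,0],
    [0,0.01,0.8,0],
    [0,0.01,0.8,0],
  ],
)

```text
clock: 1.65
tcp_pos: [619.7, -27.8, 52.8]
ee_rot: [[-0.088, -0.996, 0.002], [-0.996, 0.088, 0.0], [-0.001, -0.002, -1.0]]
wrist_force: [-0.4, 0.5, 0.5]
gripper_width: 0.15
gripper_force: 0.0
```

```bash
python3 -c "
from h import *
s=manip.sense();print(s['clock'],s['tcp_pos'],s['wrist_force'])
cap('side','side3.png')
c=cv2.imread('pics/side3.png')[200:420,330:550];cv2.imwrite('pics/c3.png',cv2.resize(c,None,fx=2.7,fy=2.7))
"
```

```text
1.65 [619.71968857 -27.77824492  52.82713333] [-0.36333897  0.52181092  0.4742257 ]
```

View pics/c3.png

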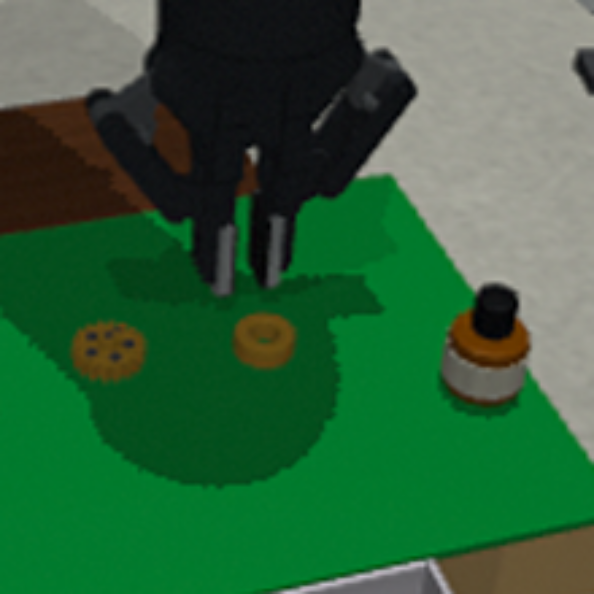

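Emit:
step_arm(
  commands=[
    [0.02,0,0.04,0],
    [0.12,0,0.04,0],
    [0.22,0,0.04,0],
    [0.32,0,0.04,0],
    [0.42,0.01,0.04,0],
    [0.52,0.02,0.04,0],
    [0.62,0.03,0.04,0],
    [0.7,0.04,0.04,0],
  ],
)

```text
clock: 2.7
tcp_pos: [608.7, -98.0, 47.3]
ee_rot: [[-0.088, -0.996, -0.0], [-0.996, 0.088, -0.0], [0.0, 0.0, -1.0]]
wrist_force: [0.7, -0.6, -0.6]
gripper_width: 0.153
gripper_force: 0.1
```

```bash
python3 -c "
from h import *
cap('side','side4.png')
c=cv2.imread('pics/side4.png')[200:576,200:576];cv2.imwrite('pics/c4.png',cv2.resize(c,None,fx=1.55,fy=1.55))
"
```

```text
(no output)
```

View pics/c4.png

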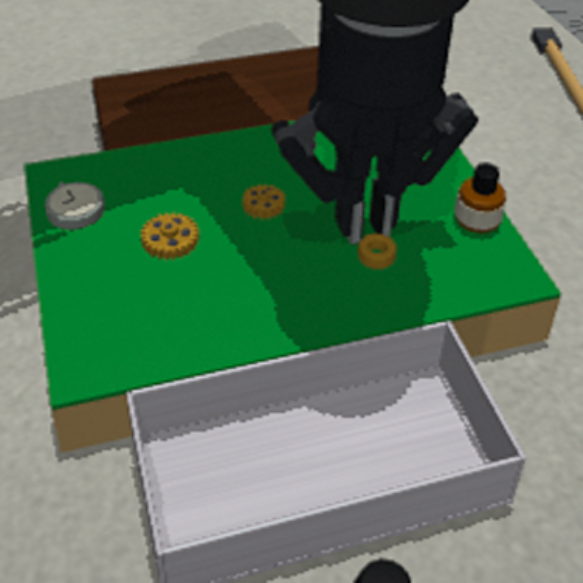

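The collar sits at the notch between the fingertips, crop (377,250), and slides straight towards the tray. I'll continue over the edge.

Emit:
step_arm(
  commands=[
    [0.1,0.01,-0.01,0],
    [0.2,0.02,-0.01,0],
    [0.3,0.03,-0.01,0],
    [0.4,0.04,-0.01,0],
    [0.5,0.05,-0.01,0],
    [0.6,0.06,-0.01,0],
    [0.7,0.06,-0.01,0],
    [0.8,0.06,-0.01,0],
  ],
)

```text
clock: 3.75
tcp_pos: [595.7, -177.1, 48.2]
ee_rot: [[-0.088, -0.996, -0.0], [-0.996, 0.088, -0.0], [0.0, 0.0, -1.0]]
wrist_force: [0.4, 0.1, 0.3]
gripper_width: 0.15
gripper_force: 0.0
```

Emit:
step_arm(
  commands=[
    [0.06,0,0,0],
    [0.06,0,0,0],
    [0.06,0,0,0],
  ],
)

```text
clock: 4.12
tcp_pos: [595.3, -182.3, 48.2]
ee_rot: [[-0.088, -0.996, -0.0], [-0.996, 0.088, 0.0], [0.0, 0.0, -1.0]]
wrist_force: [-0.5, 0.2, 0.4]
gripper_width: 0.147
gripper_force: 0.0
```

```bash
python3 -c "
from h import *
cap('scene','scene5.png')
c=cv2.imread('pics/scene5.png')[170:450,130:530];cv2.imwrite('pics/c5.png',cv2.resize(c,None,fx=1.9,fy=1.9))
"
```

```text
(no output)
```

View pics/c5.png

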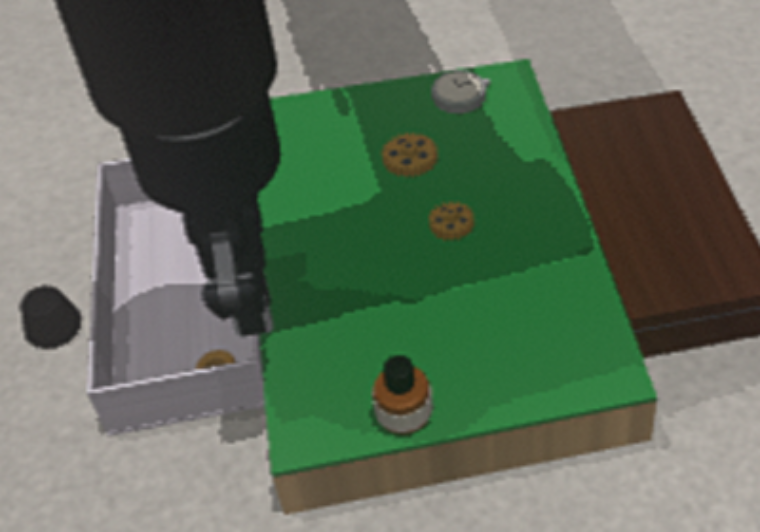

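The collar is in the tray at crop (216,358) and the gears haven't moved. Next is the small gear.

Emit:
step_arm(
  commands=[
    [0.06,0,-0.4,0],
    [-0.2,0.1,-0.45,0],
    [-0.7,0.35,-0.45,0],
    [-1.0,0.52,-0.45,0],
    [-1.0,0.52,-0.45,0],
  ],
)

```text
clock: 4.8
tcp_pos: [552.0, -76.1, 93.9]
ee_rot: [[-0.084, -0.996, 0.001], [-0.996, 0.084, 0.0], [-0.001, -0.001, -1.0]]
wrist_force: [0.0, -0.4, 0.2]
gripper_width: 0.15
gripper_force: 0.0
```

Emit:
step_arm(
  commands=[
    [-0.5,0,0,0],
    [-0.7,0,0,0],
    [-0.7,0,0.2,0],
    [-0.7,0,0.45,0],
    [-0.7,0,0.45,0],
    [-0.7,0,0.45,0],
  ],
)

```text
clock: 5.55
tcp_pos: [558.7, -8.9, 48.8]
ee_rot: [[-0.088, -0.996, -0.0], [-0.996, 0.088, -0.0], [0.0, 0.0, -1.0]]
wrist_force: [-0.8, 0.9, 0.5]
gripper_width: 0.151
gripper_force: 0.0
```

```bash
python3 -c "
from h import *
p=manip.sense()['tcp_pos']
th=-.08845;R=np.array([[np.cos(th),-np.sin(th)],[np.sin(th),np.cos(th)]])
print('local',R.T@(p[:2]-[555.7,-67.7]),p[2])
"
```

```text
local [-2.25770436 58.8573837 ] 48.81420128285174
```

Emit:
step_arm(
  commands=[
    [0.1,0,0.01,0],
    [0.2,0,0.01,0],
    [0.3,0,0.01,0],
    [0.4,0,0.01,0],
    [0.5,0,0.01,0],
    [0.6,0,0.01,0],
    [0.7,0,0.01,0],
    [0.8,0,0.01,0],
  ],
)

```text
clock: 6.55
tcp_pos: [551.3, -88.8, 47.3]
ee_rot: [[-0.088, -0.996, -0.0], [-0.996, 0.088, -0.0], [0.0, 0.0, -1.0]]
wrist_force: [-0.1, 0.7, 0.5]
gripper_width: 0.152
gripper_force: 0.2
```

Emit:
step_arm(
  commands=[
    [0.1,0,0,0],
    [0.2,0,0,0],
    [0.3,0,0,0],
    [0.4,0,0,0],
    [0.5,0,0,0],
    [0.6,0,0,0],
    [0.7,0,0,0],
    [0.8,0,0,0],
  ],
)

```text
clock: 7.55
tcp_pos: [544.3, -168.6, 47.2]
ee_rot: [[-0.088, -0.996, -0.0], [-0.996, 0.088, -0.0], [0.0, 0.0, -1.0]]
wrist_force: [0.5, 0.5, -0.3]
gripper_width: 0.149
gripper_force: 0.0
```

Emit:
step_arm(
  commands=[
    [0.1,0,0,0],
    [0.13,0,0,0],
    [0.13,0,0,0],
    [0.13,0,0,0],
  ],
)

```text
clock: 8.05
tcp_pos: [543.3, -180.6, 47.3]
ee_rot: [[-0.088, -0.996, -0.0], [-0.996, 0.088, 0.0], [-0.0, 0.0, -1.0]]
wrist_force: [0.8, -0.9, -0.4]
gripper_width: 0.148
gripper_force: 0.0
```

```bash
python3 -c "
from h import *
cap('side','side6.png')
c=cv2.imread('pics/side6.png')[200:576,200:576];cv2.imwrite('pics/c6.png',cv2.resize(c,None,fx=1.55,fy=1.55))
"
```

```text
(no output)
```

View pics/c6.png

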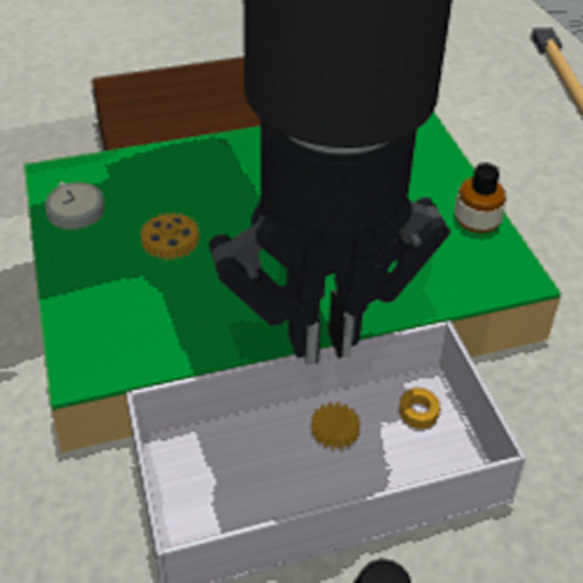

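Both are in the tray: small gear at crop (335,425), collar at (419,408). The big gear is next.

Emit:
step_arm(
  commands=[
    [0,0,-0.4,0],
    [-0.2,0.1,-0.45,0],
    [-0.7,0.45,-0.45,0],
    [-1.0,0.69,-0.45,0],
    [-1.0,0.69,-0.45,0],
  ],
)

```text
clock: 8.72
tcp_pos: [482.8, -73.3, 92.8]
ee_rot: [[-0.084, -0.996, 0.001], [-0.996, 0.084, 0.001], [-0.001, -0.001, -1.0]]
wrist_force: [1.1, -0.9, 0.5]
gripper_width: 0.154
gripper_force: 0.0
```

Emit:
step_arm(
  commands=[
    [-0.5,0,0,0],
    [-0.6,0,0,0],
    [-0.6,0,0.2,0],
    [-0.6,0,0.44,0],
    [-0.6,0,0.44,0],
    [-0.6,0,0.44,0],
  ],
)

```text
clock: 9.48
tcp_pos: [488.8, -15.8, 48.9]
ee_rot: [[-0.088, -0.996, 0.0], [-0.996, 0.088, -0.0], [0.0, -0.0, -1.0]]
wrist_force: [-0.6, 0.4, -0.3]
gripper_width: 0.15
gripper_force: 0.0
```

```bash
python3 -c "
from h import *
p=manip.sense()['tcp_pos']
th=-.08845;R=np.array([[np.cos(th),-np.sin(th)],[np.sin(th),np.cos(th)]])
print('local',R.T@(p[:2]-[555.7,-67.7]),p[2])
"
```

```text
local [-71.19049361  45.79984459] 48.890883074231546
```

Emit:
step_arm(
  commands=[
    [0.1,0,0.01,0],
    [0.2,0,0.01,0],
    [0.3,0,0.01,0],
    [0.4,0,0.01,0],
    [0.5,0,0.01,0],
    [0.6,-0.01,0.01,0],
    [0.7,-0.02,0.01,0],
    [0.8,-0.03,0.01,0],
  ],
)

```text
clock: 10.48
tcp_pos: [484.5, -96.0, 47.2]
ee_rot: [[-0.088, -0.996, -0.0], [-0.996, 0.088, -0.0], [0.0, 0.0, -1.0]]
wrist_force: [0.2, 0.6, 0.0]
gripper_width: 0.153
gripper_force: 0.2
```

Emit:
step_arm(
  commands=[
    [0.1,-0.01,0,0],
    [0.2,-0.02,0,0],
    [0.3,-0.02,0,0],
    [0.4,-0.02,0,0],
    [0.5,-0.02,0,0],
    [0.6,-0.02,0,0],
    [0.7,-0.02,0,0],
    [0.8,-0.02,0,0],
  ],
)

```text
clock: 11.48
tcp_pos: [479.4, -175.9, 47.2]
ee_rot: [[-0.088, -0.996, -0.0], [-0.996, 0.088, -0.0], [0.0, 0.0, -1.0]]
wrist_force: [0.3, -0.2, 0.9]
gripper_width: 0.149
gripper_force: 0.0
```

Emit:
step_arm(
  commands=[
    [0.02,0,0,0],
    [0.02,0,0,0],
    [0.02,0,-0.3,0],
    [0.02,0,-0.8,0],
    [-0.3,0,-1.0,0],
    [-0.5,0,-1.0,0],
    [-0.5,0,-1.0,0],
    [-0.5,0,-1.0,0],
  ],
)

```text
clock: 12.48
tcp_pos: [483.7, -125.5, 147.0]
ee_rot: [[-0.087, -0.996, -0.001], [-0.996, 0.087, -0.0], [0.0, 0.001, -1.0]]
wrist_force: [-0.5, 1.2, 0.9]
gripper_width: 0.148
gripper_force: 0.0
```

```bash
python3 -c "
from h import *
cap('side','side7.png')
"
```

```text
(no output)
```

View pics/side7.png

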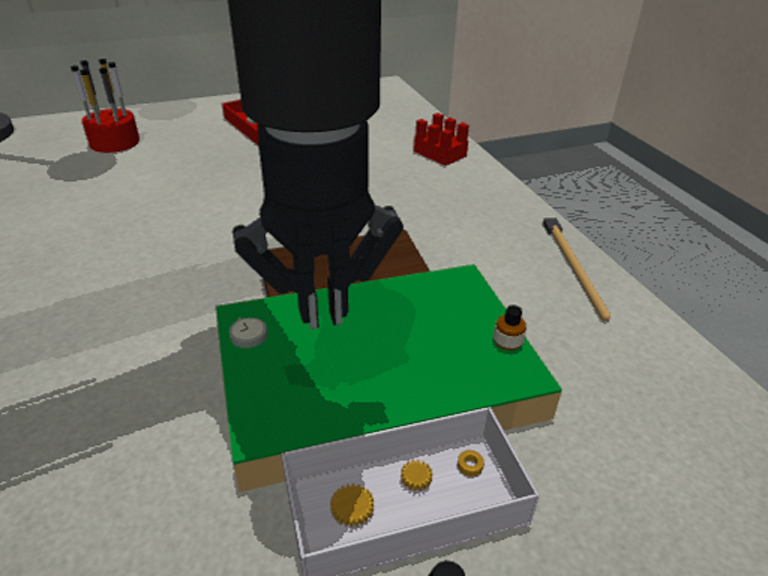

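All three parts lie in the tray, at (352,504), (416,474) and (470,462). The watch, bottle and loupe haven't moved, and the arm is clear.

```bash
python3 -c "
from h import *
print(manip.close_job())"
```

```text
the job is handed in; nothing more can be done
None
```

I swept the collar, the small gear and the big gear into the tray, left the watch, oil bottle and loupe where they were, and handed the job in at about 12.5 s of the 64 s allowed.

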